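# Shut and lock the dust-box hatch of the polishing machine

## Robot

A 6-joint arm with a two-finger parallel gripper is mounted at the origin on the work surface. World frame = base frame: x ahead of the robot, y to its left, z up, the work surface at z = 0. Lengths are in m, angles in rad, forces in N, time in s.
With the tool pointing down it reaches from about 0.275 to 0.825 m from the base axis. Payload 4.9 kg.
Tool frame: the origin (TCP) lies midway between the tips of the shut fingers; the grasp point (between the pads) lies 19 mm behind it (bot.grip_depth is the distance from the TCP to the grasp point, in m); z points along the fingers, y is the line along which they close (so a half turn about z gives the same grasp; the last joint's range is limited). The gripper opens to 85 mm and grips with 20 to 120 N. Pads are 22 mm wide; open, the fingers measure 114 mm over their backs; the gripper's body (76 mm by 85 mm) begins 54 mm behind the grasp point. The pads swing forward as they close: fully open they stand 13 mm farther back than shut.
Start: joints at [1.185, 0.326, -0.193, 1.052, 0, 1.437], TCP at [0.137, 0.533, 0.231] pointing down, gripper open.
Joint ranges: [-2.65, 2.65], [-0.97, 1.79], [-1.3, 1.35], [-1.93, 2.1], [-1.47, 1.37], [-3.14, 3.14]. Speed limits (rad/s): [2.57, 2.57, 3.14, 3.14, 3.14, 3.14].

## Interface

Orientations are given as a unit quaternion [w, x, y, z].
In Python, from cell import bot gives the robot as it stands. Calls block until the motion is done:
- bot.move_pose(position, orientation): joint-space move of the TCP to a pose.
- bot.move_linear(position, speed=0.15, rotation=None, until_force=None): straight line of the TCP; rotation=None keeps the orientation; speed is the mean speed in m/s. With until_force (N) it stops when the force on the tool has changed by that much, and returns True; else False.
- bot.goto_joints(angles): joint-space move.
- bot.set_gripper(opening, grasp_force=None): opening from 0.0 (shut) to 1.0 (fully open); grasp_force is the grip in N (None keeps the last); returns when the fingers have stopped.
- bot.wait(seconds).
- bot.solve_ik(position, orientation): joint angles nearest the present ones, or None.
- bot.camera(name): name is "scene" or "top" or "wrist"; returns the picture (420x560x3 uint8, red, green, blue); there is no depth.
- bot.calibration(name): a dict with "mtx" (3x3 intrinsics, pixels), "k1" (the pictures are not rectified: a ray, as slopes to the right and down, at radius r is drawn at 1 + k1 r^2 times it, then the intrinsics apply), "extrinsics" (4x4, takes a point from world to camera coordinates); the wrist camera has in their place "hand_eye" (4x4, takes a point from camera to tool coordinates, whose origin is the TCP and whose axes are the flange's). Camera axes: x right, y down, z forward; pixel columns grow to the right and rows downward; lengths in m; the calibration is good to about 2 mm. A picture is of the moment at which its call begins: read the wrist's pose just before it. calibration takes no time and is no camera call.
A pose or a line that the arm cannot do raises bot.PlanningError and nothing moves.
- bot.close_job(): hands the job in; it is judged then, once.
Trained networks look in the newest picture that a camera, given by its name, has taken for a name from the list of things; names that differ only in an ending like _2 or _b are one class to them, and where a whole thing is asked for, a point or a joint stands for the part that bears it (a point fixed in the world has none). Each returns a list of dicts, best first, with "confidence" (0 to 1); they miss things now and then, are a little off and sometimes report something else, mostly with a low value. They report only what shows in the picture. A call takes as long as a camera call.
- bot.search_frame(camera, thing): "bbox" ([left, top, width, height] in pixels, round what is visible of it).
Readings, each from a call of its own:
- bot.read_clock(): time.
- bot.read_joint_positions(): joint angles.
- bot.read_joint_vel(): joint speeds.
- bot.read_joint_efforts(): joint torques, N m.
- bot.read_position(): TCP position.
- bot.read_tool_rot(): TCP orientation.
- bot.read_ft_force(): force on the tool from outside, world axes, zero at the start.
- bot.read_moment(): the same for the moment, N m.
- bot.read_gripper_width(): opening from 0.0 (shut) to 1.0 (fully open).
- bot.read_finger_force(): force on a finger pad.
Only numpy, scipy, OpenCV 4.12 (cv2) and the standard library are available. Lean on these libraries where they do the work, as an engineer would, in place of code of your own. Each camera call takes 0.05 s, during which the arm holds its last target. There are 200 camera calls.

## Task

The hatch on the polishing machine's dust box stands ajar. Push it fully shut with your fingertips, then set a fingertip in the slot of its red quarter-turn fastener and turn it clockwise as far as it goes, so that the hatch is locked. Only push: do not open the hatch farther, and leave everything else on the bench where it is.

Things in the scene. Friction and masses are not known exactly. Their poses are not given: they have to be found in the camera images.
- machine: bench polishing machine, fixed: green steel dust box 260 (x) x 440 (y) x 100 high; grey motor and buffing wheel on its left (+y) half, up to 260 high, hatch on its right half. Origin under the middle of the box at table height; own x from the hatch's free edge towards its hinge, y towards the motor, z up. The motor begins 170 to the +y side of the fastener's axis.
- hatch (a joint): hinge angle of the aluminium hatch on the box, a plate 210 (hinge to free edge) x 180 x 12 thick. 0 = shut, flat, top face 112 above the table; larger = free edge (machine's -x side) raised; starts 0.2 to 0.5. Hinge line along the machine's y at x = 105, z = 100; hatch's middle at machine y = -80. It stays where it is left; under 10 N near the free edge moves it
- hatch_corner_r (a point): point on the hatch's top face near its free edge on the machine's -y side: 185 from the hinge, 65 from the hatch's middle line; a clear, flat place to push, 25 from the plate's edges. Turns with the hatch: x from free edge to hinge, z out of the top face
- hatch_corner_l (a point): the same on the machine's +y side
- slot_centre (a point): centre of the red fastener, on its axis, at its top face: 18 above the hatch's top face, 130 from the hinge, on the hatch's middle line. Disc 100 dia in a fixed dark collar (120 dia, as high), with a slot across it 84 long, 36 wide, 14 deep, black floor, closed ends. y along the slot (turns with it), z out of the disc. Shut fingertips fit in either half of the slot and, swung round the axis, turn it
- cam (a joint): turn of the fastener, clockwise from above: 0 = unlocked, slot parallel to the hinge line; 1.571 = locked, at its stop, slot pointing at the red mark at the free edge. Starts at 0 to 0.3, stays where left, takes 0.12 N m (6 N at 20 from the axis). A tongue under the hatch turns with it and, hatch shut, goes under the box's rim; turned beforehand it keeps the hatch from shutting
- tin: small brass tin with a paper label, 52 dia x 50 high, standing on the machine's box beside the motor; a bystander. Origin at the centre of its underside
- collar: loose brass ring, 64 dia x 22 high, lying on the table just in front of the machine; a bystander. Origin at the centre of its underside
- cup: copper cup, 72 dia x 80 high, on the table to the right; a bystander. Origin at the centre of its underside
- bowl: copper bowl, 120 dia x 50 high, on the table to the left; a bystander. Origin at the centre of its underside
- jug: copper jug, 110 dia x 140 high, on the table to the left; a bystander. Origin at the centre of its underside
- hammer: hammer lying on the table to the right; a bystander. Origin at the centre of its underside (lengthwise x)
- stake: dark wooden block 50 x 50 x 70 high, on the table to the left; a bystander. Origin at the centre of its underside

How it is judged:
By the outcome, as a careful person would: the job done as asked, in the order asked, and still so for the second after the job is handed in, with the robot touching nothing.
It also fails if it takes over 58 s, if anything falls off the work surface, if the arm or the gripper's body presses on something with over 40 N, if the wrist force passes 120 N, or if a joint passes its speed limit or range.

## Working session

There is one attempt and no reset: what is moved stays moved. The work goes in short steps, each a Python script; the robot and the scene stay as the last script left them, time stands still between calls to the robot, and variables do not carry over. Pictures are saved under pics/ and viewed, at most 10 in all, crops included, and the job is handed in when it is done.

```bash
ls; mkdir -p pics; python3 - <<'E'
from cell import bot
import cv2,numpy as np
for n in("top","scene"):
    im=bot.camera(n); cv2.imwrite(f"pics/{n}0.png",im[:,:,::-1])
    for t in("machine","hatch","slot_centre","tin","collar"):
        print(n,t,[(np.round(d["bbox"]),round(d["confidence"],2)) for d in bot.search_frame(n,t)[:2]])
    c=bot.calibration(n);print(c)
print(bot.calibration("wrist"),bot.read_clock(),bot.read_tool_rot())
E
```

```text
pics
top machine [(array([415., 244.,  29.,  26.]), 0.6), (array([230., 128., 166., 124.]), 0.55)]
top hatch [(array([314., 158.,  67.,  75.]), 0.83), (array([128., 187.,  33.,  33.]), 0.51)]
top slot_centre []
top tin [(array([266., 200.,  19.,  15.]), 0.7), (array([232., 131., 168., 121.]), 0.28)]
top collar []
{'mtx': array([[428.47732783,   0.        , 283.65824365],
       [  0.        , 428.47732783, 204.38169913],
       [  0.        ,   0.        ,   1.        ]]), 'k1': -0.12133565341855802, 'extrinsics': array([[ 0.00230059, -0.99965451, -0.02618344,  0.01124438],
       [-0.98555748,  0.00216695, -0.16932736,  0.5682504 ],
       [ 0.1693256 ,  0.02619484, -0.98521199,  1.37018814],
       [ 0.        ,  0.        ,  0.        ,  1.        ]])}
scene machine [(array([218., 162.,  90., 102.]), 0.62)]
scene hatch [(array([240., 168.,  58.,  30.]), 0.91), (array([257., 323.,  38.,  39.]), 0.49)]
scene slot_centre [(array([260., 165.,  24.,  22.]), 0.87)]
scene tin [(array([270., 216.,  18.,  16.]), 0.8)]
scene collar [(array([258., 326.,  38.,  36.]), 0.63)]
{'mtx': array([[4
[... 443 characters left out ...]
      [ 0.00000000e+00,  0.00000000e+00,  0.00000000e+00,
         1.00000000e+00]])}
{'mtx': array([[350.90891439,   0.        , 282.58892845],
       [  0.        , 350.90891439, 206.67988537],
       [  0.        ,   0.        ,   1.        ]]), 'k1': -0.08858707929167452, 'hand_eye': array([[ 4.00159212e-04, -9.54689413e-01, -2.97603703e-01,
         7.61320853e-02],
       [ 9.99999781e-01,  5.38992066e-04, -3.84440427e-04,
        -2.78507164e-05],
       [ 5.27427240e-04, -2.97603484e-01,  9.54689420e-01,
        -1.43027366e-01],
       [ 0.00000000e+00,  0.00000000e+00,  0.00000000e+00,
         1.00000000e+00]])} 0.6 [-2.19037605e-06  1.25561873e-01  9.92085790e-01  2.16550802e-05]
```

```bash
python3 - <<'E'
import cv2
a=cv2.imread("pics/top0.png")[110:270,210:420]; cv2.imwrite("pics/topc.png",cv2.resize(a,None,fx=3.75,fy=3.75,interpolation=2))
a=cv2.imread("pics/scene0.png")[130:290,180:340]; cv2.imwrite("pics/scenec.png",cv2.resize(a,None,fx=3.75,fy=3.75,interpolation=2))
E
```

```text
(no output)
```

View pics/topc.png

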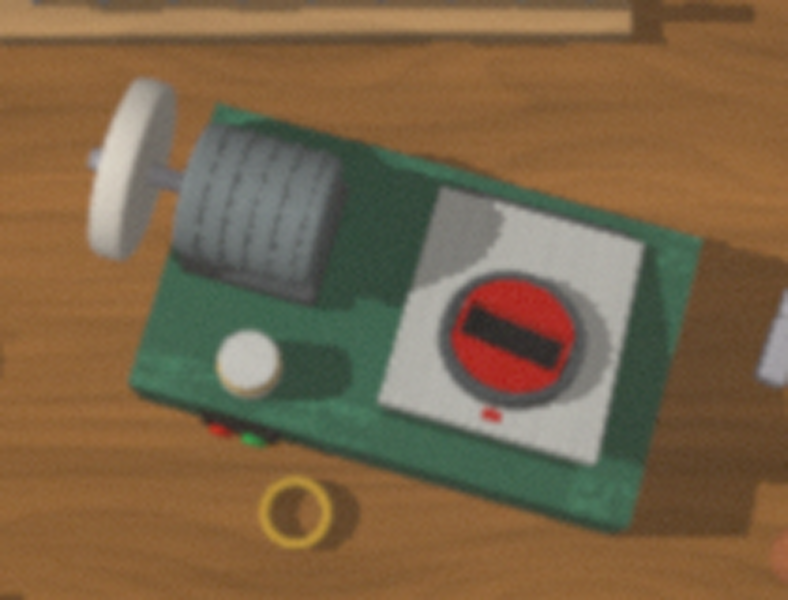

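View pics/scenec.png

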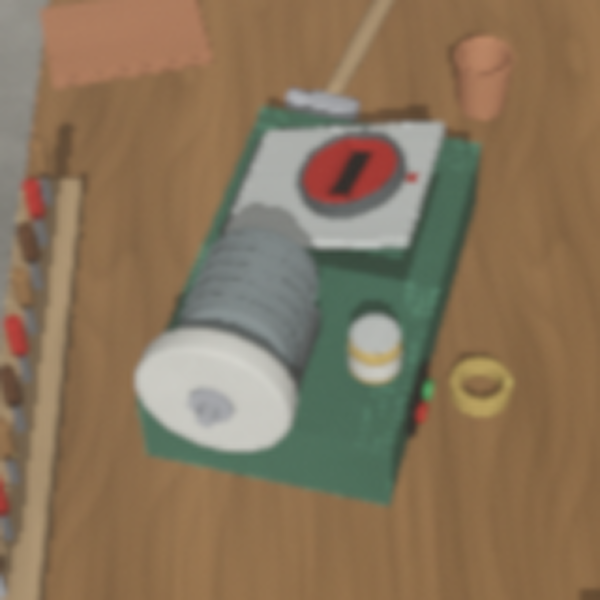

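View pics/top0.png

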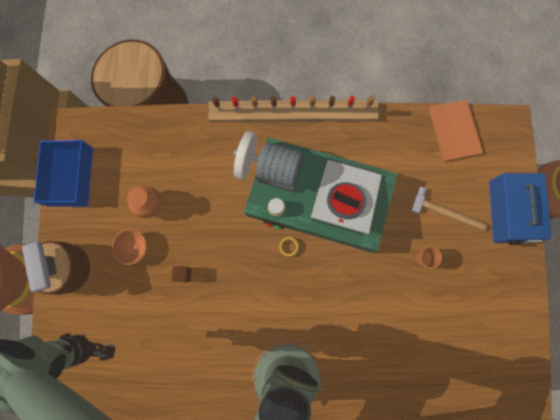

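```bash
cat > h.py <<'E'
from cell import bot
import cv2,numpy as np
from scipy.optimize import least_squares
from scipy.spatial.transform import Rotation as R
def proj(c,P,E=None):
    E=c["extrinsics"] if E is None else E
    p=np.asarray(P)@E[:3,:3].T+E[:3,3]; s=p[:,:2]/p[:,2:]
    s=s*(1+c["k1"]*(s**2).sum(1,keepdims=True))
    return s*[c["mtx"][0,0],c["mtx"][1,1]]+c["mtx"][:2,2]
def m2w(P,x,y,a): # machine->world
    P=np.asarray(P,float);c,s=np.cos(a),np.sin(a)
    return np.c_[x+c*P[:,0]-s*P[:,1],y+s*P[:,0]+c*P[:,1],P[:,2]]
def hat(D,q): # (d from hinge, off mid-line(+y), height above hatch underside)->machine
    D=np.asarray(D,float);c,s=np.cos(q),np.sin(q)
    return np.c_[.105-D[:,0]*c+D[:,2]*s, -.08+D[:,1], .1+D[:,0]*s+D[:,2]*c]
E
python3 - <<'E'
from h import *
T,S=bot.calibration("top"),bot.calibration("scene")
tb=np.array([[218,105],[703,240],[628,530],[133,385]])/3.75+[210,110]
th=np.array([[380,402],[595,463],[643,241],[442,187],[515,338]])/3.75+[210,110]
sh=np.array([[408,248],[443,123],[352,174]])/3.75+[180,130]
sb=np.array([[482,143]])/3.75+[180,130]
B=np.array([[.13,.22,.1],[.13,-.22,.1],[-.13,-.22,.1],[-.13,.22,.1]])
H=np.array([[.21,.09,.012],[.21,-.09,.012],[0,-.09,.012],[0,.09,.012],[.13,0,.03]])
def f(v):
    return np.r_[proj(T,m2w(B,*v[:3]))-tb,proj(T,m2w(hat(H,v[3]),*v[:3]))-th,
      proj(S,m2w(hat(H[[0,1,4]],v[3]),*v[:3]))-sh,proj(S,m2w(B[2:3],*v[:3]))-sb].ravel()
r=least_squares(f,[.55,-.05,-.27,.35],loss='soft_l1');print(r.x);print(np.round(f(r.x).reshape(-1,2),1))
v=r.x
for q in(v[3],0): print(m2w(hat([[.185,-.065,.012],[.185,.065,.012],[.13,0,.03]],q),*v[:3]).round(3))
E
```

```text
[ 0.59641645 -0.11140392 -0.28424503  0.24827366]
[[-0.5 -0.5]
 [ 0.2 -0.3]
 [ 0.5 -0.2]
 [-1.4 -0.1]
 [-0.2  0.5]
 [ 0.1  0.8]
 [ 0.4  0.7]
 [-0.1 -0.1]
 [-0.4  0.2]
 [-0.4 -1.5]
 [ 0.1  0.5]
 [-0.5 -1. ]
 [-0.5 -0.3]]
[[ 0.487 -0.231  0.157]
 [ 0.524 -0.106  0.157]
 [ 0.561 -0.184  0.161]]
[[ 0.479 -0.228  0.112]
 [ 0.515 -0.103  0.112]
 [ 0.55  -0.181  0.13 ]]
```

```bash
cat >> h.py <<'E'
V=np.array([.5964,-.1114,-.2842])
def ori(phi,flip): # tool z down, tool x at world yaw V[2]-phi (+pi)
    M=R.from_euler('z',V[2]-phi+(np.pi if flip else 0))*R.from_euler('x',np.pi)
    q=M.as_quat(); return np.r_[q[3],q[:3]]
E
python3 - <<'E'
from h import *
for fl in(0,1):
    for p in(-.1,.1,.8,1.6,1.75):
        s=bot.solve_ik([.55,-.18,.13],ori(p,fl)); print(fl,p,None if s is None else np.round(s,2))
E
```

```text
0 -0.1 [-0.44  0.46 -0.26  0.85  0.    2.88]
0 0.1 [-0.44  0.46 -0.26  0.85  0.    3.08]
0 0.8 [-0.44  0.46 -0.26  0.85  0.   -2.5 ]
0 1.6 [-0.44  0.46 -0.26  0.85  0.   -1.7 ]
0 1.75 [-0.44  0.46 -0.26  0.85  0.   -1.55]
1 -0.1 [-0.44  0.46 -0.26  0.85  0.   -0.26]
1 0.1 [-0.44  0.46 -0.26  0.85  0.   -0.06]
1 0.8 [-0.44  0.46 -0.26  0.85  0.    0.64]
1 1.6 [-0.44  0.46 -0.26  0.85  0.    1.44]
1 1.75 [-0.44  0.46 -0.26  0.85  0.    1.59]
```

```bash
python3 - <<'E'
from h import *
bot.set_gripper(0)
q=ori(0,1)
bot.move_pose([.40,.15,.36],q)
c=m2w([[.105-.185,-.145,.112]],*V)[0]
bot.move_pose([c[0]+.004,c[1],.21],q)
print(bot.move_linear([c[0]+.004,c[1],.17],.1,until_force=15),bot.read_clock())
print(bot.move_linear([c[0],c[1],.107],.03,until_force=25),bot.read_position(),bot.read_ft_force())
bot.move_linear([c[0],c[1],.25],.15)
a=m2w([[-.025,-.08,.13]],*V)[0]; a-=R.from_euler('z',V[2]).apply([.06,0,0])
bot.move_linear([a[0],a[1],.27],.15)
print(bot.read_position(),bot.read_tool_rot(),bot.read_clock())
np.save("w.npy",np.r_[bot.read_position(),bot.read_tool_rot()])
cv2.imwrite("pics/w1.png",bot.camera("wrist")[:,:,::-1])
print(bot.search_frame("wrist","slot_centre")[:2])
cv2.imwrite("pics/s1.png",cv2.resize(bot.camera("scene")[130:290,180:340,::-1],None,fx=3.75,fy=3.75))
E
```

```text
False 5.2083
True [ 0.47924302 -0.22799594  0.11202542] [-0.65289281  0.32283985  5.89036678]
[ 0.49225727 -0.16440983  0.26959774] [-1.35382088e-03  1.41332758e-01  9.89961119e-01  4.48811269e-04] 8.6583
[{'bbox': [230.6, 202.5, 111.9, 92.9], 'confidence': 0.76}, {'bbox': [375.0, 43.4, 63.1, 59.3], 'confidence': 0.2}]
```

View pics/w1.png

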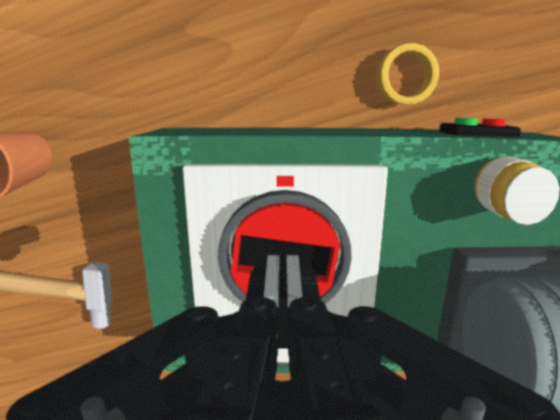

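The hatch is down, with contact at z = 0.112, so it is flat. The wrist view shows the red disc at u 232–342, the slot's upper edge running (243,235)–(336,247), and the red mark at (285,181). Next I back-project these points.

```bash
python3 - <<'E'
from h import *
w=np.load("w.npy");C=bot.calibration("wrist")
Tt=np.eye(4);Tt[:3,3]=w[:3];Tt[:3,:3]=R.from_quat(np.r_[w[4:],w[3]]).as_matrix()
E=np.linalg.inv(Tt@C["hand_eye"])
def back(u,z): return least_squares(lambda p:(proj(C,[[p[0],p[1],z]],E)[0]-u),[.55,-.18]).x
def mach(p): 
    d=R.from_euler('z',-V[2]).apply([p[0]-V[0],p[1]-V[1],0])[:2]; return d.round(4)
for n,u,z in[("slotL",(243,235),.13),("slotR",(336,247),.13),("collarL",(219,247),.13),("collarR",(351,252),.13),("collarTop",(287,190),.13),("discTop",(289,203),.13),("hatchfreeL",(184,166),.112),("hatchfreeR",(387,168),.112),("boxL",(132,137),.1)]:
    print(n,mach(back(u,z)))
E
```

```text
slotL [-0.0478 -0.1144]
slotR [-0.0365 -0.0332]
collarL [-0.0364 -0.136 ]
collarR [-0.0317 -0.0197]
collarTop [-0.088  -0.0765]
discTop [-0.0768 -0.0748]
hatchfreeL [-0.1051 -0.1663]
hatchfreeR [-0.1035  0.0112]
boxL [-0.1295 -0.2152]
```

```bash
cat >> h.py <<'E'
AX=np.array([-.0255,-.078])
def tip(phi,l,z,r=.022):
    u=np.array([-np.sin(phi),-np.cos(phi)]);t=np.array([-np.cos(phi),np.sin(phi)])
    p=AX+r*u+l*t
    return m2w([[p[0],p[1],z]],*V)[0]
E
python3 - <<'E'
from h import *
p0=.139
bot.move_pose(tip(p0,0,.17),ori(p0,1))
hit=bot.move_linear(tip(p0,0,.119),.04,until_force=8)
z=bot.read_position()[2];print(hit,z)
if z>.124: raise SystemExit
bot.move_linear(tip(p0,0,.120),.05)
print(bot.move_linear(tip(p0,.006,.120),.03,until_force=15),bot.read_ft_force())
for phi in np.arange(p0,1.561,.155)[1:]:
    h=bot.move_linear(tip(phi,.006,.120),.016,rotation=ori(phi,1),until_force=35)
    print(round(phi,2),h,bot.read_ft_force().round(1) if hasattr(bot.read_ft_force(),'round') else bot.read_ft_force())
    if h: break
print(bot.read_position(),bot.read_clock(),bot.read_moment())
cv2.imwrite("pics/w2.png",bot.camera("wrist")[:,:,::-1])
cv2.imwrite("pics/t2.png",cv2.resize(bot.camera("top")[110:270,210:420,::-1],None,fx=3.75,fy=3.75))
E
```

```text
False 0.11928999127639715
False [0.02233971 0.13093704 0.36022945]
0.29 False [ 2.8 -3.2 -0.1]
0.45 False [ 2.3 -2.5 -0.3]
0.6 False [ 3.4 -2.8 -1.2]
0.76 False [ 1.7 -3.4 -1. ]
0.91 False [ 1.8 -3.  -0.8]
1.07 False [ 3.5 -4.6 -0.9]
1.22 False [ 2.7 -5.7 -0.1]
1.38 False [ 2.  -5.4 -0.2]
1.53 False [ 1.1 -5.3  0.5]
[ 0.52983171 -0.16876548  0.12009428] 14.675 [-1.11260452 -0.31925433  0.04506612]
```

```bash
python3 - <<'E'
from h import *
for phi in np.arange(1.57,2.0,.04):
    h=bot.move_linear(tip(phi,.006,.120),.01,rotation=ori(min(phi,1.75),1),until_force=15)
    f=np.array(bot.read_ft_force()); print(round(phi,2),h,f.round(1))
    if h or np.linalg.norm(f[:2])>22: break
bot.wait(.3)
# back off laterally, then lift and look
ph=phi
bot.move_linear(tip(ph,.001,.120),.03)
bot.move_linear(tip(ph,.001,.25),.12)
c=R.from_euler('z',V[2]).apply([.0,-.13,0])
a=m2w([[*AX,.13]],*V)[0]
bot.move_pose([a[0]+c[0],a[1]+c[1],.3],ori(1.5708,1))
print(bot.read_clock())
np.save("w.npy",np.r_[bot.read_position(),bot.read_tool_rot()])
cv2.imwrite("pics/w3.png",bot.camera("wrist")[:,:,::-1])
E
```

```text
1.57 False [ 1.  -6.2  0.3]
1.61 False [ 1.3 -4.7  0.1]
1.65 False [-0.1 -4.5  1.7]
1.69 False [-2.7 -7.8  1.5]
1.73 False [-4.2 -9.4  2.9]
1.77 False [ -6.5 -11.2   4.6]
1.81 False [ -8.2 -13.7   6. ]
1.85 False [ -9.8 -14.7   6.1]
1.89 False [-12.4 -15.3   6.7]
1.93 False [-13.2 -18.3   8.1]
19.775
```

View pics/w3.png

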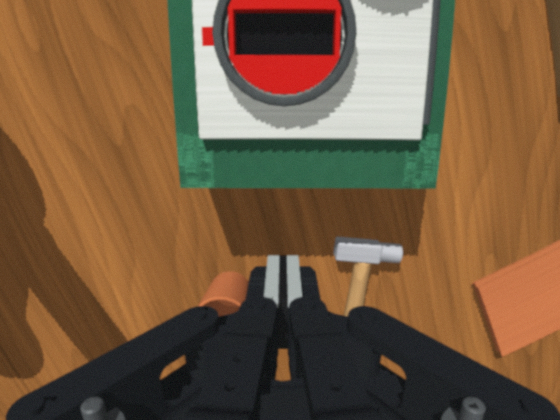

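```bash
python3 - <<'E'
from h import *
im=cv2.imread("pics/w3.png").astype(int)
g=im.max(2)<40; m=np.zeros(g.shape,np.uint8); m[0:75,226:345]=g[0:75,226:345]
red=((im[:,:,2]>120)&(im[:,:,1]<80)).astype(np.uint8)
n,l,st,ce=cv2.connectedComponentsWithStats(m);k=1+np.argmax(st[1:,4]);print(st[k])
w=np.load("w.npy");C=bot.calibration("wrist")
Tt=np.eye(4);Tt[:3,3]=w[:3];Tt[:3,:3]=R.from_quat(np.r_[w[4:],w[3]]).as_matrix()
E=np.linalg.inv(Tt@C["hand_eye"])
def mach(u,z):
    p=least_squares(lambda p:(proj(C,[[p[0],p[1],z]],E)[0]-u),[.55,-.18]).x
    return R.from_euler('z',-V[2]).apply([p[0]-V[0],p[1]-V[1],0])[:2]
# lower slot edge: red starts below black
e=[]
for x in range(245,330,5):
    col=red[30:80,x]; e.append((x,30+np.argmax(col>0)))
P=np.array([mach(u,.13) for u in e]);s=np.polyfit(P[:,0],P[:,1],1);print("slot",np.arctan(s[0]),e[0],e[-1])
g=im[:,:,2]
e=[(x,120+np.argmax(g[120:160,x]<120)) for x in range(210,415,10)]
P=np.array([mach(u,.112) for u in e]);s=np.polyfit(P[:,0],P[:,1],1);print("hatch edge",np.arctan(s[0]),e[0],e[-1])
E
```

```text
[ 236   14   97   40 3740]
slot -0.0004341824980483345 (245, np.int64(55)) (325, np.int64(55))
hatch edge 0.0009007746193079981 (210, np.int64(139)) (410, np.int64(140))
```

The slot's edge and the hatch's edge are parallel to within 0.002 rad. So the cam is at its stop (1.571), the hatch is flat, and the robot is clear.

```bash
python3 -c "
from cell import bot
print(bot.close_job(),bot.read_clock())"
```

```text
the job is handed in; nothing more can be done
the job is handed in; nothing more can be done
```

The hatch is pushed shut, its fastener is turned clockwise to the stop and locked, and the job was handed in at about 20 s on the robot's clock with the robot touching nothing.

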